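# Erect the folding tray and hold it against the sprung stop for fastening

### The job

Fold the tray's two side walls and its front wall upright, then push the erected tray along the guide rails until its back wall bears on the jig's sprung stop. Hold it pressed there with about 10 newtons (the stop pushed in half-way, 14 of its 28 mm), steadily for a couple of seconds, as a third hand while a colleague fastens the corners, and finish while still pressing: do not back off at the end. Don't ram the stop, keep the tray flat between the rails, and leave the stapler, staple box and binder clip where they are.

Things in the scene. Friction and masses are not known exactly. Their poses are not given: they have to be found in the camera images.
- jig: Fixed jig. Origin at worktop level; x runs along the rails toward the stop (away from robot), y left. Plywood board 265 x 164 mm, top at z = 10 mm, from x = -110 to 155 mm. Two aluminium guide rails, x = -85 to 80 mm, inner faces y = +-60 mm, outer +-68, tops z = 16 mm. Grey spring housing x = 118 to 152 mm, 110 mm wide, top z = 60 mm.
- stop: Sprung stop: upright aluminium plate 90 mm wide, 46 high, 8 thick, spring and rods behind. Origin: centre of the face toward the tray; at rest at (80, 0, 37) mm in the jig's frame. Slides only along jig +x into the housing, travel 28 mm, spring 0.7 N per mm from zero (10 N = 14 mm).
- tray: Loose folding tray, about 0.5 kg, on the jig board between the rails (2 mm play each side): steel bottom 110 x 116 x 6 mm, grey walls 50 mm high, 4 thick. Origin: centre of the underside; x toward the stop, y left. Back wall fixed upright, outer face at x = +55 mm, 20 to 45 mm short of the stop at first. Other three walls are creased and lean outward. Slides at about 2 to 5 N.
- wall_left (a joint): Crease angle of the tray's left wall: 0 = folded out flat, 1.57 = upright (hard stop). Hinge line along tray x at tray y = +58 mm, 6 mm above the underside. Starts at 0.65 to 1.0, stays where it is left, turns with about 0.03 N m (1 N at the edge). 98 mm long.
- wall_right (a joint): Crease angle of the tray's right wall: 0 = folded out flat, 1.57 = upright (hard stop). Hinge line along tray x at tray y = -58 mm, 6 mm above the underside. Starts at 0.65 to 1.0, stays where it is left, turns with about 0.03 N m (1 N at the edge). 98 mm long.
- wall_front (a joint): Crease angle of the tray's front (robot's side) wall: 0 = folded out flat, 1.57 = upright (hard stop). Hinge line along tray y at tray x = -55 mm, 6 mm above the underside. Starts at 0.65 to 1.0, stays where it is left, turns with about 0.03 N m (1 N at the edge). 112 mm long. Upright, it carries a push on to the tray.
- wall_left_edge (a point): Middle of the left wall's free edge, on its outer face, 50 mm from the hinge line.
- wall_right_edge (a point): Middle of the right wall's free edge, on its outer face, 50 mm from the hinge line.
- wall_front_edge (a point): Middle of the front wall's free edge, on its outer face, 50 mm from the hinge line.
- stapler: Black desk stapler 38 x 144 x 46 mm, to the right of the jig; leave alone. Origin at the centre of its underside.
- staple_box: Small buff carton 34 x 60 x 19 mm, to the left of the jig; leave alone. Origin at the centre of its underside.
- binder_clip: Black binder clip 32 x 42 x 24 mm, to the left of the jig; leave alone. Origin at the centre of its underside.

How it is judged:
On the way, in this order (a step that is already met when the one before it is completed fails the run):
1. both side walls stand upright (value of joint each of wall_left, wall_right above 1.4 rad), for 0.2 s.
2. with all three walls upright the tray is pressed on the stop with 6 to 14 N, steadily for 1.5 s (all of step 1 and value of joint wall_front above 1.4 rad and contact force between tray and stop between 6 and 14 N and contact force between the fingers and tray above 4 N and y of tray in the frame of jig between -0.006 and 0.006 m and angle between the x axis of tray and the x axis of jig, either way round below 0.07 rad and angle between tray's own z axis and vertical below 0.07 rad and z of tray in the frame of jig below 0.014 m), for 1.5 s.
At the end, for the whole second after the job is handed in: All three creased walls are upright (over 1.40 rad); the tray lies flat between the rails (within 6 mm of the middle, 0.07 rad of straight and level), its back wall bears on the stop with 6 to 14 N, the fingers press on the tray with over 4 N, and it is at rest: the robot is still holding (all of step 2 and linear speed of tray below 0.02 m/s); the arm keeps its last pose, push and grip.
It fails at once if the stop was rammed: over 25 N (contact force between tray and stop above 25 N).
It fails at once if the stapler was pushed about (distance of stapler from where it was at the start of the episode above 0.025 m).
It fails at once if the staple box was pushed about (distance of staple_box from where it was at the start of the episode above 0.025 m).
It fails at once if the binder clip was pushed about (distance of binder_clip from where it was at the start of the episode above 0.025 m).
It also fails if it takes over 72 s, if anything falls off the work surface, if the arm or the gripper's body presses on something with over 40 N, if the wrist force passes 120 N, or if a joint passes its speed limit or range.

### The arm

A 7-joint arm with a two-finger parallel gripper is mounted at the origin on a cart in front of the work surface, level with it; the furniture and walls round the work are solid. World frame = base frame: x ahead of the robot, y to its left, z up, the work surface at z = 0. Lengths are in m, angles in rad, forces in N, time in s.
With the tool pointing down it reaches from about 0.4 to 0.875 m from the base axis. Payload 19.3 kg.
Tool frame: the origin (TCP) lies at the very end of the fingers, on their centre line; the grasp point (between the pads) lies 19 mm behind it; z points along the fingers, y is the line along which they close (so a half turn about z gives the same grasp; the last joint's range is limited). The gripper opens to 85 mm and grips with 20 to 120 N. Pads are 22 mm wide; open, the fingers measure 114 mm over their backs; the gripper's body (76 mm by 85 mm) begins 54 mm behind the grasp point. The pads swing forward as they close: fully open they stand 13 mm farther back than shut.
Start: joints at [1.224, 0.521, -0.036, 1.599, 0.021, 1.021, -0.113], TCP at [0.171, -0.601, 0.231] pointing down, gripper open.
Joint ranges: [-2.91, 2.91], [-0.3, 2.13], [-1.5, 1.42], [0.17, 2.43], [-1.26, 4.41], [0.16, 1.93], [-2.52, 2.52]. Speed limits (rad/s): [1.89, 1.89, 2.39, 2.39, 3.01, 3.01, 3.01].

### API

Orientations are given as [roll, pitch, yaw] about the fixed x, y, z axes, in that order (R = Rz(yaw) Ry(pitch) Rx(roll)).
In Python, from workcell import bot gives the robot as it stands.
- The arm moves only by the shell command python3 -m crank 'ROWS' [FORCE]. ROWS is a JSON object of lists of equal length, an entry for each row: "travel": the shift along the world's x, y, z in cm, a list of three; "turn": the turn, a rotation vector about the world's x, y, z in degrees, a list of three; "gripper": the closure, from 0 (fully open) to 1 (shut). A call has exactly 5 rows; each row is the pose to reach, as a shift and turn from the pose commanded when the call began; what a row does not reach only later rows make up. A row lasts 1/10 s, in which the tool goes at most 50 mm and 8.59 degrees, less where a joint would pass 70% of its speed; a pose out of reach is approached as far as the arm can. A call with a gripper value outside its range is refused whole. The fingers move at their own pace and stop on an object; FORCE is the grip in N (left out, the last holds). Time passes only in rows, so rows that repeat a pose let the fingers close, or fill a call up. It gives the time, the measured TCP pose, the force, the opening and the grip force at its end, in the units of the state.
- bot.observe(): the state, without advancing time (a new reading comes with each control period).
- bot.grab_frame(name): name is "scene" or "top" or "wrist"; returns a dict with "pixels" (384x512x3 uint8, red, green, blue), "fx", "fy", "cx", "cy" (pixels), "extrinsics" (4x4, takes a point from world to camera coordinates). Camera axes: x right, y down, z forward; pixel columns grow to the right and rows downward; lengths in m; the calibration is good to about 2 mm. A picture is of the moment at which its call begins. There is no depth.
- bot.job_done(): hands the job in; it is judged then, once.
The state is a dict: "clock": time; "qpos": joint angles; "qd": joint speeds; "joint_efforts": joint torques, N m; "position": TCP position; "tool_rot": TCP orientation; "force": force on the tool from outside, world axes, zero at the start; "moment": the same for the moment, N m; "grip_width": finger opening in m; "finger_force": force on a finger pad.
Only numpy, scipy, OpenCV 4.12 (cv2) and the standard library are available. Lean on these libraries where they do the work, as an engineer would, in place of code of your own. Each camera call takes 0.05 s, during which the arm holds its last target. There are 200 camera calls.

## Working session

There is one attempt and no reset: what is moved stays moved. The work goes in short steps, Python scripts to look and compute and a shell command to move; the robot and the scene stay as the last step left them, time stands still between calls to the robot, and variables do not carry over. Pictures are saved under pics/ and viewed, at most 10 in all, crops included, and the job is handed in when it is done.

```bash
mkdir -p pics; ls; python3 - <<'E'
from workcell import bot
import cv2,numpy as np
for n in ("scene","top"):
    f=bot.grab_frame(n); cv2.imwrite(f"pics/{n}0.png",f["pixels"][:,:,::-1]); np.savez(f"pics/{n}0.npz",**f)
    print(n,f["fx"],f["fy"],f["cx"],f["cy"],np.round(f["extrinsics"],4).tolist())
s=bot.observe(); print(s)
E
```

```text
pics
scene 347.43733050527305 347.43733050527305 260.759226489296 187.19178992551704 [[-0.6109, -0.7916, -0.0123, 0.3714], [-0.6083, 0.4793, -0.6326, 0.3431], [0.5067, -0.379, -0.7744, 0.6357], [0.0, 0.0, 0.0, 1.0]]
top 395.5060865145294 395.5060865145294 253.7384489332818 190.53640650117177 [[0.1251, -0.9921, 0.0011, -0.0116], [-0.9705, -0.1226, -0.2077, 0.5203], [0.2062, 0.0249, -0.9782, 0.8941], [0.0, 0.0, 0.0, 1.0]]
{'clock': 0.1, 'qpos': array([ 1.22380537,  0.5219412 , -0.0363415 ,  1.59994576,  0.02121505,
        1.02112195, -0.11280019]), 'qd': array([-3.13305034e-05, -5.03978492e-04,  1.12920865e-03, -3.43855034e-03,
        4.94839164e-04, -7.74208752e-04,  9.29185101e-04]), 'joint_efforts': array([ 3.24821121e-03, -9.28496504e+01,  1.98394373e+00, -3.70538449e+01,
        1.81982748e-02,  5.35524421e-03,  8.58973863e-06]), 'position': array([ 0.17068045, -0.60092361,  0.23079325]), 'tool_rot': array([-3.14056492e+00,  7.87821406e-05,  2.76799792e-01]), 'force': array([-0.07908773,  0.26296964, -0.87476982]), 'moment': array([ 0.00064966, -0.05370468, -0.05793406]), 'finger_force': 0.0, 'grip_width': 0.08528207814951844}
```

View pics/scene0.png

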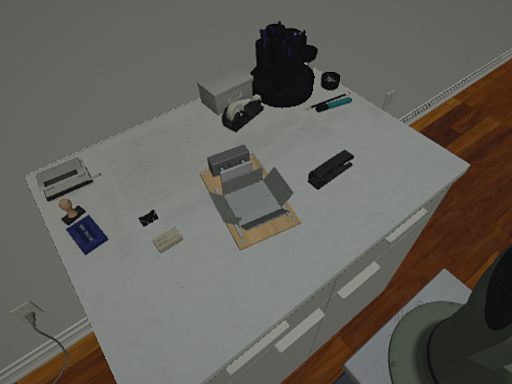

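View pics/top0.png

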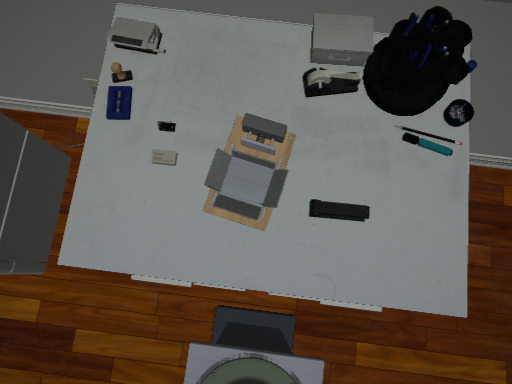

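The scene view shows the jig around (250,195), with the stapler at (330,168), the box at (168,239) and the clip at (148,217). In the top view the jig is around (250,170), its board corners near (238,117), (295,133), (266,229) and (205,211). The stapler is at (339,210). Next I measure the board and zoom in.

```bash
cat > h.py <<'E'
import numpy as np,cv2
def cast(f,uv,z):
    E=np.asarray(f["extrinsics"]);R,t=E[:3,:3],E[:3,3];c=-R.T@t
    uv=np.atleast_2d(uv).astype(float)
    d=np.c_[(uv[:,0]-f["cx"])/f["fx"],(uv[:,1]-f["cy"])/f["fy"],np.ones(len(uv))]@R
    return c+d*((z-c[2])/d[:,2])[:,None]
def proj(f,P):
    E=np.asarray(f["extrinsics"]);p=np.atleast_2d(P)@E[:3,:3].T+E[:3,3]
    return np.c_[p[:,0]/p[:,2]*f["fx"]+f["cx"],p[:,1]/p[:,2]*f["fy"]+f["cy"]]
E
python3 - <<'E'
from h import *
for n,box in (("top",(190,100,310,240)),("scene",(190,140,310,255))):
    f=np.load(f"pics/{n}0.npz"); im=f["pixels"]; hsv=cv2.cvtColor(im,cv2.COLOR_RGB2HSV)
    m=((hsv[...,0]>8)&(hsv[...,0]<25)&(hsv[...,1]>70)&(hsv[...,2]>90)).astype(np.uint8)
    k=np.zeros_like(m);x0,y0,x1,y1=box;k[y0:y1,x0:x1]=1;m&=k
    m=cv2.morphologyEx(m,cv2.MORPH_OPEN,np.ones((2,2)))
    v,u=np.nonzero(m);P=cast(f,np.c_[u,v],0.01)
    r=cv2.minAreaRect((P[:,:2]*1000).astype(np.float32));print(n,r,cv2.boxPoints(r).round(1).tolist())
    c=cv2.resize(im[y0:y1,x0:x1],None,fx=5,fy=5,interpolation=cv2.INTER_CUBIC)[...,::-1]
    if n=="top": T=c
    else: S=c
h=575;T=cv2.resize(T,(400,467));S=cv2.resize(S,(400,383))
o=np.zeros((467,800,3),np.uint8);o[:,:400]=T;o[:383,400:]=S;cv2.imwrite("pics/z0.png",o)
E
```

```text
top ((572.6171264648438, 67.15196990966797), (161.95944213867188, 263.5145263671875), 79.04570770263672) [[427.8999938964844, 12.699999809265137], [686.5999755859375, -37.400001525878906], [717.4000244140625, 121.5999984741211], [458.6000061035156, 171.6999969482422]]
scene ((568.556396484375, 71.29035949707031), (162.81454467773438, 264.3887939453125), 79.11915588378906) [[423.3999938964844, 16.299999237060547], [683.0, -33.599998474121094], [713.7000122070312, 126.30000305175781], [454.1000061035156, 176.1999969482422]]
```

View pics/z0.png

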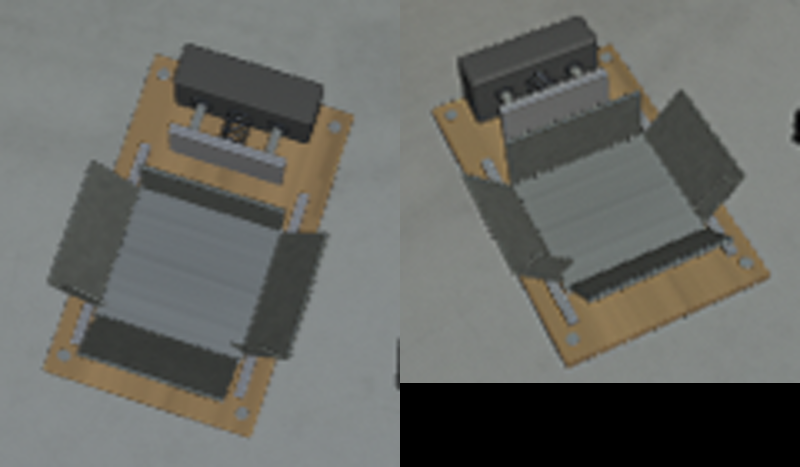

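The zoom shows the front crease from (93,318) to (240,352), the back wall's outer top edge from (143,168) to (285,210), and all three walls leaning out.

```bash
cat >> h.py <<'E'
yaw=np.radians(-10.95);c,s=np.cos(yaw),np.sin(yaw);RJ=np.array([[c,-s],[s,c]])
O=np.array([0.5706,0.0692])-RJ@[0.0225,0]
def toj(P): return (np.atleast_2d(P)[:,:2]-O)@RJ
def tow(p): return O+RJ@np.asarray(p,float)
E
python3 - <<'E'
from h import *
print(O)
f=np.load("pics/top0.npz");g=np.load("pics/scene0.npz")
zt=lambda p:np.array(p)/(10/3)+[190,100]
J=lambda p,z:(toj(cast(f,zt(p),z))*1000).round(1).tolist()
print("front hinge",J([(93,318),(240,352)],.016))
print("back top outer",J([(143,168),(285,210)],.066))
print("L edge",J([(92,162),(48,285)],.053),"R edge",J([(328,233),(290,357)],.053),"F edge",J([(79,352),(225,398)],.053))
print("stop top front",J([(170,148),(283,182)],.06))
uv=[(310,201),(310,216),(368,206),(368,219)];print("stapler",(toj(cast(f,uv,.03))*1000).round())
print("clip,box",(toj(cast(f,[(167,126),(164,158)],.015))*1000).round())
print("start jig",toj([[.171,-.601]]))
for p in [(0.0,-.125),(0,.125),(-.12,0)]: print(p,tow(p))
E
```

```text
[0.54850965 0.07347393]
front hinge [[-58.3, 58.1], [-48.6, -54.2]]
back top outer [[49.9, 52.7], [51.8, -54.8]]
L edge [[46.3, 91.9], [-51.5, 91.5]] R edge [[48.7, -89.4], [-47.3, -90.5]] F edge [[-90.8, 54.0], [-89.8, -55.5]]
stop top front [[72.3, 39.8], [73.3, -46.8]]
stapler [[  -4. -163.]
 [ -39. -173.]
 [  29. -301.]
 [  -2. -309.]]
clip,box [[ 74. 244.]
 [ -9. 221.]]
start jig [[-0.24251859 -0.73390282]]
(0.0, -0.125) [ 0.52476561 -0.04925024]
(0, 0.125) [0.57225369 0.19619809]
(-0.12, 0) [0.43069445 0.0962682 ]
```

```bash
python3 -m crank '{"travel":[[2.5,3.9,0],[5.2,7.9,0],[7.9,11.9,0],[10.6,15.9,0],[13.3,19.9,0]],"turn":[[0,0,-2],[0,0,-5],[0,0,-8],[0,0,-11],[0,0,-14]],"gripper":[1,1,1,1,1]}' 30
python3 -m crank '{"travel":[[2.7,4,0],[5.4,8,0],[8.1,12,0],[10.8,16,0],[13.5,20,0]],"turn":[[0,0,-2.6],[0,0,-5.2],[0,0,-7.8],[0,0,-10.4],[0,0,-12.8]],"gripper":[1,1,1,1,1]}'
python3 -m crank '{"travel":[[2.5,3.7,0],[5,7.5,0],[7.5,11.2,0],[10,15,0],[10.1,15,0]],"turn":[[0,0,0],[0,0,0],[0,0,0],[0,0,0],[0,0,0]],"gripper":[1,1,1,1,1]}'
python3 -m crank '{"travel":[[0,0,-4],[0,0,-8],[0,0,-12],[0,0,-16],[0,0,-19]],"turn":[[0,0,0],[0,0,0],[0,0,0],[0,0,0],[0,0,0]],"gripper":[1,1,1,1,1]}'
python3 - <<'E'
from h import *
from workcell import bot
s=bot.observe();print(toj(s["position"])*1000,s["position"],np.degrees(s["tool_rot"]),s["force"],s["clock"],s["grip_width"])
f=bot.grab_frame("top");cv2.imwrite("pics/a1.png",cv2.resize(f["pixels"][100:260,190:390,::-1],None,fx=4,fy=3.75))
E
```

```text
clock: 0.6
position: [0.3044, -0.4004, 0.2312]
tool_rot: [-3.141, 0.0, 0.03]
force: [0.3, -0.1, -0.2]
grip_width: 0.0125
finger_force: 0.0
clock: 1.1
position: [0.4395, -0.2004, 0.2313]
tool_rot: [3.142, -0.0, -0.193]
force: [0.2, -0.7, 0.1]
grip_width: 0.0
finger_force: 0.0
clock: 1.6
position: [0.5419, -0.0462, 0.2309]
tool_rot: [-3.139, -0.0, -0.184]
force: [-0.8, -0.2, 1.1]
grip_width: 0.0
finger_force: 0.0
clock: 2.1
position: [0.5387, -0.0524, 0.0389]
tool_rot: [3.141, 0.002, -0.191]
force: [0.9, -0.7, 0.0]
grip_width: -0.0001
finger_force: 0.0
[[  14.26082067 -125.49187133]] [ 0.53867336 -0.05244203  0.03892843] [ 1.79980254e+02  1.11307999e-01 -1.09485133e+01] [ 0.8751989  -0.73717654  0.04282404] 2.1 -0.00010160516223412651
```

View pics/a1.png

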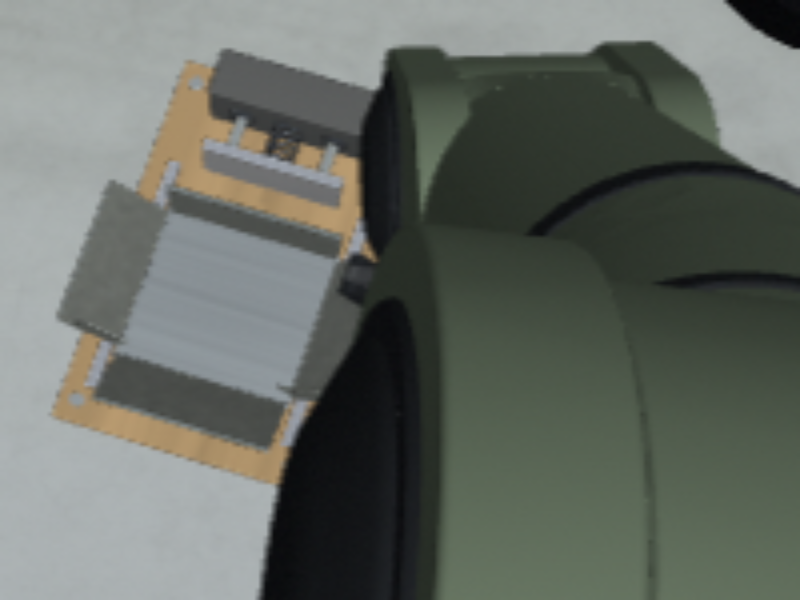

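The view shows the finger at about (352,278), just outside the still-leaning right wall. Now I push it inward along jig +y (0.190, 0.982).

```bash
python3 -m crank '{"travel":[[0.15,0.8,0],[0.3,1.6,0],[0.46,2.4,0],[0.61,3.2,0],[0.76,3.9,0]],"turn":[[0,0,0],[0,0,0],[0,0,0],[0,0,0],[0,0,0]],"gripper":[1,1,1,1,1]}'
python3 -m crank '{"travel":[[0.04,0.2,0],[0.08,0.4,0],[0.11,0.6,0],[0.15,0.8,0],[0.15,0.8,0]],"turn":[[0,0,0],[0,0,0],[0,0,0],[0,0,0],[0,0,0]],"gripper":[1,1,1,1,1]}'
python3 - <<'E'
from h import *
from workcell import bot
s=bot.observe();print(toj(s["position"])*1000,s["force"])
f=bot.grab_frame("scene");cv2.imwrite("pics/a2.png",cv2.resize(f["pixels"][130:270,170:350,::-1],None,fx=4,fy=4))
E
```

```text
clock: 2.65
position: [0.549, -0.0167, 0.0447]
tool_rot: [3.138, -0.005, -0.195]
force: [-0.0, -0.3, 0.4]
grip_width: 0.0001
finger_force: 0.7
clock: 3.15
position: [0.5488, -0.0047, 0.0413]
tool_rot: [-3.141, 0.0, -0.191]
force: [0.3, 0.5, -0.1]
grip_width: -0.0
finger_force: 0.0
[[ 15.18544011 -76.70819925]] [ 0.26478444  0.52719139 -0.13481684]
```

View pics/a2.png

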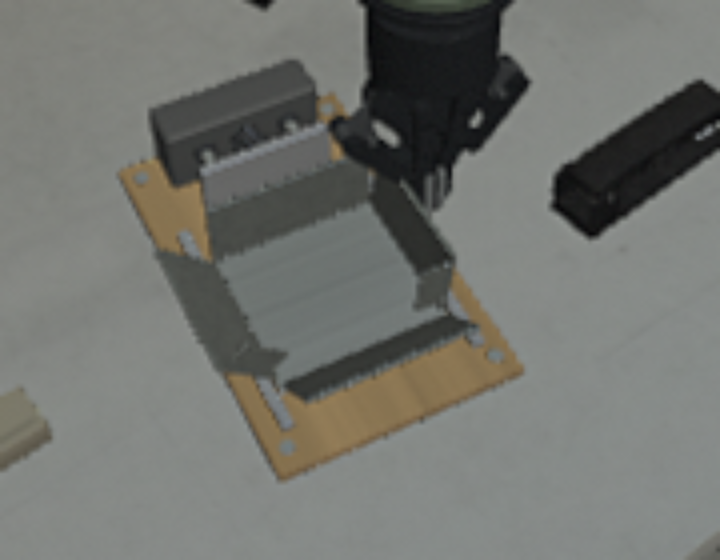

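The right wall at (420,230) is nearly upright with the fingertips at (432,195). I continue in small steps until the hard stop shows in the force.

```bash
python3 -m crank '{"travel":[[0.02,0.1,0],[0.04,0.2,0],[0.06,0.3,0],[0.08,0.4,0],[0.08,0.4,0]],"turn":[[0,0,0],[0,0,0],[0,0,0],[0,0,0],[0,0,0]],"gripper":[1,1,1,1,1]}'
python3 -m crank '{"travel":[[0.02,0.1,0],[0.04,0.2,0],[0.06,0.3,0],[0.06,0.3,0],[0.06,0.3,0]],"turn":[[0,0,0],[0,0,0],[0,0,0],[0,0,0],[0,0,0]],"gripper":[1,1,1,1,1]}'
```

```text
clock: 3.7
position: [0.5497, -0.001, 0.0413]
tool_rot: [-3.141, -0.0, -0.191]
force: [-0.4, 0.1, -0.4]
grip_width: 0.0002
finger_force: 0.0
clock: 4.2
position: [0.5503, 0.0017, 0.0413]
tool_rot: [3.141, -0.0, -0.191]
force: [-0.6, -1.6, 0.7]
grip_width: 0.0
finger_force: 0.9
```

```bash
python3 -m crank '{"travel":[[0.02,0.1,0],[0.04,0.2,0],[0.06,0.3,0],[0.06,0.3,0],[0.06,0.3,0]],"turn":[[0,0,0],[0,0,0],[0,0,0],[0,0,0],[0,0,0]],"gripper":[1,1,1,1,1]}'
python3 - <<'E'
from h import *
from workcell import bot
s=bot.observe();print(toj(s["position"])*1000,s["force"])
f=bot.grab_frame("scene");cv2.imwrite("pics/a3.png",cv2.resize(f["pixels"][150:250,200:320,::-1],None,fx=6,fy=6))
E
```

```text
clock: 4.7
position: [0.5506, 0.0039, 0.0413]
tool_rot: [3.14, 0.0, -0.192]
force: [-2.5, -8.1, 2.7]
grip_width: -0.0002
finger_force: 4.3
[[ 15.24772795 -67.94173532]] [-2.48916014 -8.12967661  2.72529536]
```

View pics/a3.png

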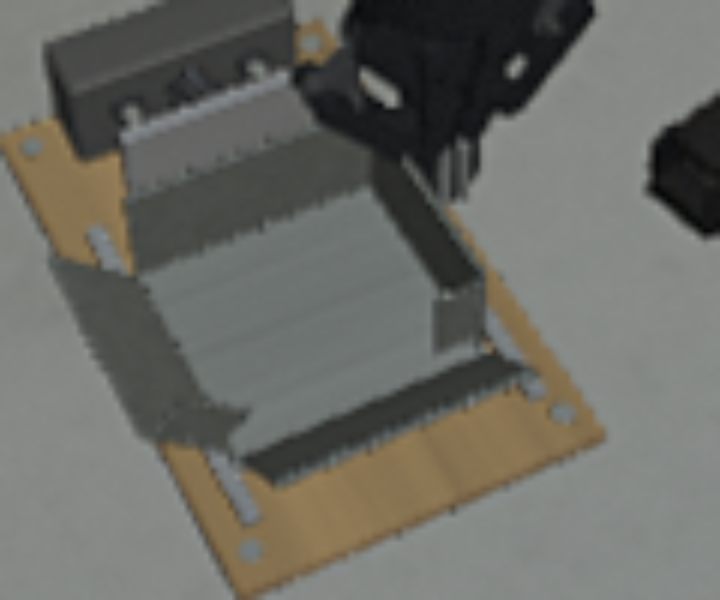

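The right wall now stands upright at (440,230), against its hard stop with 8 N. I retract, cross over and lower on the left.

```bash
python3 -m crank '{"travel":[[-0.4,-2,0],[-0.76,-3.9,0],[-0.76,-3.9,3],[-0.76,-3.9,6.5],[-0.76,-3.9,9.5]],"turn":[[0,0,0],[0,0,0],[0,0,0],[0,0,0],[0,0,0]],"gripper":[1,1,1,1,1]}'
python3 -m crank '{"travel":[[0.7,4.6,0],[1.4,9.2,0],[2.1,13.8,0],[2.8,18.4,0],[3.4,23,0]],"turn":[[0,0,0],[0,0,0],[0,0,0],[0,0,0],[0,0,0]],"gripper":[1,1,1,1,1]}'
python3 -m crank '{"travel":[[0,0,0],[0,0,-3],[0,0,-6],[0,0,-9],[0,0,-9.3]],"turn":[[0,0,0],[0,0,0],[0,0,0],[0,0,0],[0,0,0]],"gripper":[1,1,1,1,1]}'
python3 - <<'E'
from h import *
from workcell import bot
s=bot.observe();print(toj(s["position"])*1000,s["position"],s["force"])
E
```

```text
clock: 5.25
position: [0.5434, -0.0337, 0.1378]
tool_rot: [-3.141, -0.0, -0.191]
force: [0.1, 0.4, 0.9]
grip_width: -0.0001
finger_force: 0.0
clock: 5.75
position: [0.5772, 0.1984, 0.1364]
tool_rot: [-3.141, -0.0, -0.191]
force: [1.4, -0.0, 0.1]
grip_width: -0.0002
finger_force: 0.0
clock: 6.25
position: [0.5753, 0.1957, 0.0402]
tool_rot: [3.139, 0.004, -0.19]
force: [-0.3, -0.6, 0.2]
grip_width: -0.0002
finger_force: 0.0
[[  3.04985033 125.03888609]] [0.5752554  0.19565694 0.04019709] [-0.32497615 -0.64452277  0.17826438]
```

```bash
python3 -m crank '{"travel":[[-0.19,-1,0],[-0.38,-2,0],[-0.57,-3,0],[-0.76,-4,0],[-0.95,-4.8,0]],"turn":[[0,0,0],[0,0,0],[0,0,0],[0,0,0],[0,0,0]],"gripper":[1,1,1,1,1]}'
python3 -m crank '{"travel":[[-0.02,-0.1,0],[-0.04,-0.2,0],[-0.06,-0.3,0],[-0.08,-0.4,0],[-0.08,-0.4,0]],"turn":[[0,0,0],[0,0,0],[0,0,0],[0,0,0],[0,0,0]],"gripper":[1,1,1,1,1]}'
python3 -m crank '{"travel":[[-0.02,-0.1,0],[-0.04,-0.2,0],[-0.05,-0.25,0],[-0.05,-0.25,0],[-0.05,-0.25,0]],"turn":[[0,0,0],[0,0,0],[0,0,0],[0,0,0],[0,0,0]],"gripper":[1,1,1,1,1]}'
```

```text
clock: 6.75
position: [0.5719, 0.155, 0.0496]
tool_rot: [-3.129, -0.01, -0.187]
force: [0.9, 2.9, 1.8]
grip_width: -0.0
finger_force: 0.6
clock: 7.25
position: [0.5669, 0.1434, 0.0432]
tool_rot: [3.141, 0.0, -0.191]
force: [-0.2, -0.3, 0.1]
grip_width: -0.0001
finger_force: 0.0
clock: 7.75
position: [0.5665, 0.1424, 0.0433]
tool_rot: [-3.14, -0.0, -0.19]
force: [1.1, 4.8, 0.8]
grip_width: -0.0002
finger_force: 2.9
```

```bash
python3 -m crank '{"travel":[[-0.01,-0.05,0],[-0.02,-0.1,0],[-0.03,-0.15,0],[-0.04,-0.2,0],[-0.04,-0.2,0]],"turn":[[0,0,0],[0,0,0],[0,0,0],[0,0,0],[0,0,0]],"gripper":[1,1,1,1,1]}'
python3 - <<'E'
from h import *
from workcell import bot
s=bot.observe();print(toj(s["position"])*1000,s["position"],s["force"])
f=bot.grab_frame("scene");a=f["pixels"][150:250,200:320];f=bot.grab_frame("top");b=f["pixels"][100:240,190:310]
o=np.zeros((467,800,3),np.uint8);o[:333,:400]=cv2.resize(a,(400,333));o[:,400:]=cv2.resize(b,(400,467))
cv2.imwrite("pics/a4.png",o[...,::-1])
E
```

```text
clock: 8.25
position: [0.5662, 0.1418, 0.0436]
tool_rot: [-3.139, -0.0, -0.189]
force: [-0.6, 13.0, 2.2]
grip_width: -0.0001
finger_force: 6.2
[[ 4.40026592 70.4452115 ]] [0.56621103 0.14180072 0.04358341] [-0.61390365 12.97507499  2.22297015]
```

View pics/a4.png

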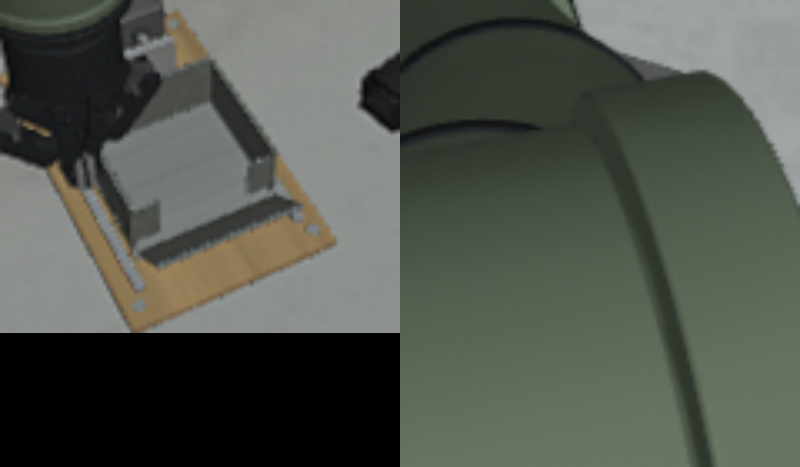

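Both side walls are upright (left hard stop felt at 13 N). Next I retract and move in front of the front wall.

```bash
python3 -m crank '{"travel":[[0.4,2,0],[0.76,3.9,0],[0.76,3.9,3],[0.76,3.9,6.5],[0.76,3.9,9.5]],"turn":[[0,0,0],[0,0,0],[0,0,0],[0,0,0],[0,0,0]],"gripper":[1,1,1,1,1]}'
python3 -m crank '{"travel":[[-3.6,-2.1,0],[-7.2,-4.2,0],[-10.8,-6.3,0],[-14.4,-8.3,0],[-14.4,-8.3,0]],"turn":[[0,0,0],[0,0,0],[0,0,0],[0,0,0],[0,0,0]],"gripper":[1,1,1,1,1]}'
python3 - <<'E'
from h import *
from workcell import bot
s=bot.observe();print(toj(s["position"])*1000,s["position"],s["force"])
E
```

```text
clock: 8.85
position: [0.5736, 0.1791, 0.1396]
tool_rot: [3.142, 0.0, -0.19]
force: [0.3, -0.3, -0.1]
grip_width: 0.0
finger_force: 0.0
clock: 9.35
position: [0.4257, 0.093, 0.1383]
tool_rot: [3.139, 0.002, -0.192]
force: [-0.3, 0.4, 0.1]
grip_width: -0.0002
finger_force: 0.0
[[-124.31067021   -4.11339297]] [0.42568092 0.09304852 0.13826446] [-0.30208957  0.40081636  0.11227166]
```

```bash
python3 -m crank '{"travel":[[0.1,0.5,-3],[0.1,0.5,-6],[0.1,0.5,-9],[0.1,0.5,-10.5],[0.1,0.5,-10.5]],"turn":[[0,0,0],[0,0,0],[0,0,0],[0,0,0],[0,0,0]],"gripper":[1,1,1,1,1]}'
python3 -m crank '{"travel":[[0.8,-0.15,0],[1.6,-0.3,0],[2.4,-0.46,0],[3.2,-0.62,0],[3.9,-0.76,0]],"turn":[[0,0,0],[0,0,0],[0,0,0],[0,0,0],[0,0,0]],"gripper":[1,1,1,1,1]}'
python3 -m crank '{"travel":[[0.2,-0.04,0],[0.4,-0.08,0],[0.6,-0.12,0],[0.8,-0.16,0],[0.8,-0.16,0]],"turn":[[0,0,0],[0,0,0],[0,0,0],[0,0,0],[0,0,0]],"gripper":[1,1,1,1,1]}'
python3 - <<'E'
from h import *
from workcell import bot
s=bot.observe();print(toj(s["position"])*1000,s["position"],s["force"])
E
```

```text
clock: 9.85
position: [0.4299, 0.1007, 0.0316]
tool_rot: [3.14, 0.003, -0.19]
force: [0.7, -0.1, 0.8]
grip_width: 0.0
finger_force: 0.0
clock: 10.35
position: [0.4709, 0.0924, 0.0337]
tool_rot: [-3.141, -0.001, -0.192]
force: [-1.2, -0.1, 1.1]
grip_width: 0.0
finger_force: 0.5
clock: 10.85
position: [0.4779, 0.0911, 0.0333]
tool_rot: [-3.142, -0.0, -0.191]
force: [-0.1, 0.2, 0.6]
grip_width: -0.0001
finger_force: 0.0
[[-72.71334867   3.86869931]] [0.47785504 0.09108426 0.03328662] [-0.12242965  0.23369615  0.59120693]
```

```bash
python3 -m crank '{"travel":[[0.1,-0.04,0],[0.2,-0.08,0],[0.3,-0.12,0],[0.4,-0.16,0],[0.4,-0.16,0]],"turn":[[0,0,0],[0,0,0],[0,0,0],[0,0,0],[0,0,0]],"gripper":[1,1,1,1,1]}'
python3 -m crank '{"travel":[[0.1,-0.04,0],[0.2,-0.08,0],[0.3,-0.12,0],[0.4,-0.16,0],[0.4,-0.16,0]],"turn":[[0,0,0],[0,0,0],[0,0,0],[0,0,0],[0,0,0]],"gripper":[1,1,1,1,1]}'
python3 - <<'E'
from h import *
from workcell import bot
s=bot.observe();print(toj(s["position"])*1000,s["position"],s["force"]@np.r_[RJ[:,0],0])
E
```

```text
clock: 11.35
position: [0.4818, 0.0894, 0.0333]
tool_rot: [-3.142, -0.0, -0.191]
force: [0.4, -0.6, -0.3]
grip_width: -0.0001
finger_force: 0.0
clock: 11.85
position: [0.4849, 0.088, 0.0332]
tool_rot: [3.141, 0.002, -0.191]
force: [-5.6, 1.8, 4.6]
grip_width: -0.0002
finger_force: 3.3
[[-65.24174071   2.1260322 ]] [0.48485959 0.08795407 0.03322088] -5.838354568115862
```

```bash
python3 -m crank '{"travel":[[0.2,-0.04,0],[0.4,-0.08,0],[0.6,-0.12,0],[0.8,-0.16,0],[1.0,-0.19,0]],"turn":[[0,0,0],[0,0,0],[0,0,0],[0,0,0],[0,0,0]],"gripper":[1,1,1,1,1]}'
python3 -m crank '{"travel":[[0.2,-0.04,0],[0.4,-0.08,0],[0.6,-0.12,0],[0.8,-0.16,0],[0.8,-0.16,0]],"turn":[[0,0,0],[0,0,0],[0,0,0],[0,0,0],[0,0,0]],"gripper":[1,1,1,1,1]}'
python3 - <<'E'
from h import *
from workcell import bot
s=bot.observe();print(toj(s["position"])*1000,s["position"],s["force"]@np.r_[RJ[:,0],0])
for n in ("scene","top"):
    f=bot.grab_frame(n);np.savez(f"pics/{n}5.npz",**f)
a=np.load("pics/scene5.npz")["pixels"][140:250,190:310]
cv2.imwrite("pics/a5.png",cv2.resize(a,None,fx=5,fy=5)[...,::-1])
E
```

```text
clock: 12.35
position: [0.4945, 0.0862, 0.0332]
tool_rot: [3.141, 0.002, -0.19]
force: [-9.1, 2.2, 7.9]
grip_width: 0.0002
finger_force: 4.7
clock: 12.85
position: [0.5028, 0.0845, 0.0332]
tool_rot: [3.141, 0.002, -0.191]
force: [-5.8, 2.1, 5.7]
grip_width: -0.0003
finger_force: 3.3
[[-46.93507224   2.20059954]] [0.50284712 0.08454989 0.0331893 ] -6.08704697857147
```

View pics/a5.png

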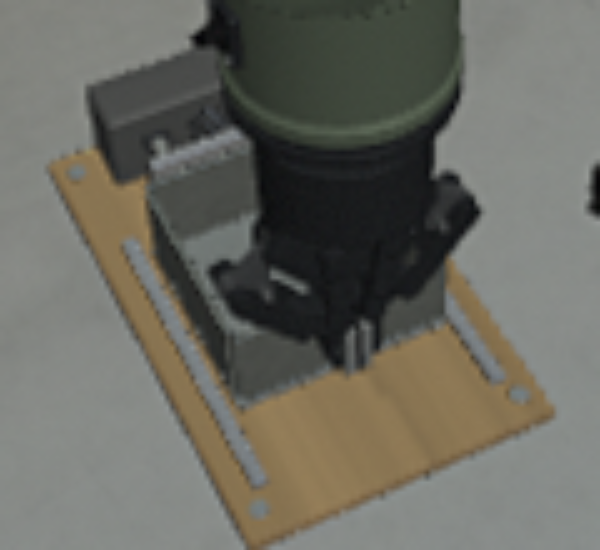

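The front wall is upright, with the fingers at (357,345) pressing it, and the back wall at (200,185) is close to the stop. I continue slowly to find where the force starts to rise.

```bash
for i in 1; do :; done; python3 -m crank '{"travel":[[0.05,-0.01,0],[0.1,-0.02,0],[0.15,-0.03,0],[0.2,-0.04,0],[0.25,-0.05,0]],"turn":[[0,0,0],[0,0,0],[0,0,0],[0,0,0],[0,0,0]],"gripper":[1,1,1,1,1]}'
python3 -m crank '{"travel":[[0.05,-0.01,0],[0.1,-0.02,0],[0.15,-0.03,0],[0.2,-0.04,0],[0.25,-0.05,0]],"turn":[[0,0,0],[0,0,0],[0,0,0],[0,0,0],[0,0,0]],"gripper":[1,1,1,1,1]}'
python3 -m crank '{"travel":[[0.05,-0.01,0],[0.1,-0.02,0],[0.15,-0.03,0],[0.2,-0.04,0],[0.25,-0.05,0]],"turn":[[0,0,0],[0,0,0],[0,0,0],[0,0,0],[0,0,0]],"gripper":[1,1,1,1,1]}'
python3 -m crank '{"travel":[[0.05,-0.01,0],[0.1,-0.02,0],[0.15,-0.03,0],[0.2,-0.04,0],[0.25,-0.05,0]],"turn":[[0,0,0],[0,0,0],[0,0,0],[0,0,0],[0,0,0]],"gripper":[1,1,1,1,1]}'
```

```text
clock: 13.45
position: [0.5049, 0.0841, 0.0332]
tool_rot: [3.141, 0.002, -0.191]
force: [-9.7, 2.3, 7.2]
grip_width: 0.0001
finger_force: 4.8
clock: 13.95
position: [0.5074, 0.0836, 0.0332]
tool_rot: [3.141, 0.002, -0.19]
force: [-9.4, 2.4, 8.3]
grip_width: -0.0001
finger_force: 4.8
clock: 14.45
position: [0.5099, 0.0832, 0.0332]
tool_rot: [3.141, 0.002, -0.19]
force: [-9.6, 2.9, 8.0]
grip_width: 0.0002
finger_force: 4.8
clock: 14.95
position: [0.5124, 0.0827, 0.0332]
tool_rot: [3.141, 0.002, -0.19]
force: [-9.8, 2.9, 7.6]
grip_width: 0.0
finger_force: 4.9
```

```bash
python3 -m crank '{"travel":[[0.05,-0.01,0],[0.1,-0.02,0],[0.15,-0.03,0],[0.2,-0.04,0],[0.25,-0.05,0]],"turn":[[0,0,0],[0,0,0],[0,0,0],[0,0,0],[0,0,0]],"gripper":[1,1,1,1,1]}'
python3 -m crank '{"travel":[[0.05,-0.01,0],[0.1,-0.02,0],[0.15,-0.03,0],[0.2,-0.04,0],[0.25,-0.05,0]],"turn":[[0,0,0],[0,0,0],[0,0,0],[0,0,0],[0,0,0]],"gripper":[1,1,1,1,1]}'
python3 -m crank '{"travel":[[0.05,-0.01,0],[0.1,-0.02,0],[0.15,-0.03,0],[0.2,-0.04,0],[0.25,-0.05,0]],"turn":[[0,0,0],[0,0,0],[0,0,0],[0,0,0],[0,0,0]],"gripper":[1,1,1,1,1]}'
python3 - <<'E'
from h import *
from workcell import bot
s=bot.observe();print(toj(s["position"])*1000,s["position"],s["force"]@np.r_[RJ[:,0],0])
for n in ("scene","top"):
    f=bot.grab_frame(n);np.savez(f"pics/{n}6.npz",**f)
a=np.load("pics/scene6.npz")["pixels"][140:200,190:260]
b=np.load("pics/top6.npz")["pixels"][105:165,225:300]
o=np.zeros((400,800,3),np.uint8);o[:343,:400]=cv2.resize(a,(400,343));o[:320,400:]=cv2.resize(b,(400,320))
cv2.imwrite("pics/a6.png",o[...,::-1])
E
```

```text
clock: 15.45
position: [0.5148, 0.0822, 0.0332]
tool_rot: [3.141, 0.002, -0.19]
force: [-10.8, 2.8, 9.6]
grip_width: -0.0003
finger_force: 5.5
clock: 15.95
position: [0.5168, 0.0818, 0.0331]
tool_rot: [3.141, 0.003, -0.19]
force: [-14.0, 4.3, 11.8]
grip_width: 0.0001
finger_force: 7.3
clock: 16.45
position: [0.5188, 0.0814, 0.0331]
tool_rot: [3.14, 0.004, -0.19]
force: [-17.6, 5.4, 14.8]
grip_width: 0.0002
finger_force: 9.1
[[-30.69415246   2.1595927 ]] [0.51878456 0.08142462 0.03314554] -18.34382431535041
```

View pics/a6.png

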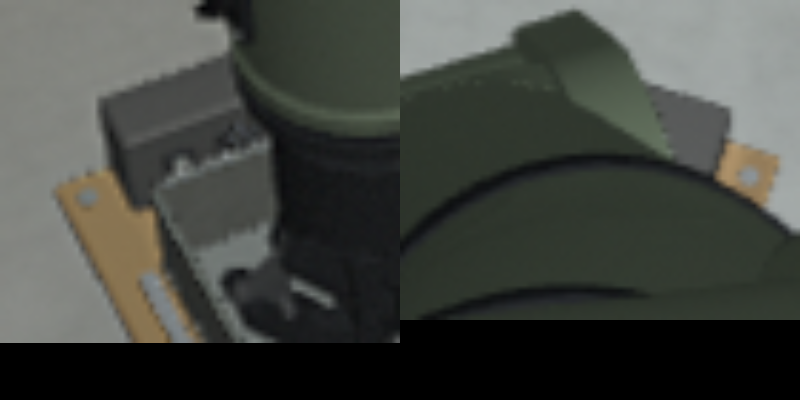

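The back wall at (215,190) in the left crop now covers the stop and bears on it; the knee was near world x = 0.515. The tool also presses down through friction (Fz 15 N), so I ease it up to relieve that.

```bash
python3 -m crank '{"travel":[[0,0,0.03],[0,0,0.06],[0,0,0.1],[0,0,0.1],[0,0,0.1]],"turn":[[0,0,0],[0,0,0],[0,0,0],[0,0,0],[0,0,0]],"gripper":[1,1,1,1,1]}'
python3 -m crank '{"travel":[[0,0,0.02],[0,0,0.04],[0,0,0.06],[0,0,0.06],[0,0,0.06]],"turn":[[0,0,0],[0,0,0],[0,0,0],[0,0,0],[0,0,0]],"gripper":[1,1,1,1,1]}'
```

```text
clock: 17.05
position: [0.52, 0.0812, 0.0338]
tool_rot: [3.141, 0.002, -0.19]
force: [-5.8, 2.7, -2.8]
grip_width: -0.0
finger_force: 3.1
clock: 17.55
position: [0.52, 0.081, 0.0344]
tool_rot: [3.141, 0.002, -0.191]
force: [-4.7, 1.5, -3.1]
grip_width: 0.0
finger_force: 2.6
```

```bash
python3 -m crank '{"travel":[[0.1,-0.02,-0.02],[0.2,-0.04,-0.02],[0.3,-0.06,-0.02],[0.4,-0.08,-0.02],[0.4,-0.08,-0.02]],"turn":[[0,0,0],[0,0,0],[0,0,0],[0,0,0],[0,0,0]],"gripper":[1,1,1,1,1]}'
python3 -m crank '{"travel":[[0.05,-0.01,0],[0.1,-0.02,0],[0.15,-0.03,0],[0.2,-0.04,0],[0.2,-0.04,0]],"turn":[[0,0,0],[0,0,0],[0,0,0],[0,0,0],[0,0,0]],"gripper":[1,1,1,1,1]}'
```

```text
clock: 18.05
position: [0.5236, 0.0803, 0.0341]
tool_rot: [3.141, 0.003, -0.191]
force: [-6.6, 4.0, -4.3]
grip_width: 0.0003
finger_force: 3.6
clock: 18.55
position: [0.5253, 0.08, 0.034]
tool_rot: [3.141, 0.004, -0.19]
force: [-9.8, 4.0, -3.3]
grip_width: -0.0001
finger_force: 4.7
```

```bash
python3 -m crank '{"travel":[[0.05,-0.01,0],[0.1,-0.02,0],[0.15,-0.03,0],[0.2,-0.04,0],[0.2,-0.04,0]],"turn":[[0,0,0],[0,0,0],[0,0,0],[0,0,0],[0,0,0]],"gripper":[1,1,1,1,1]}'
python3 -m crank '{"travel":[[0.05,-0.01,0],[0.1,-0.02,0],[0.15,-0.03,0],[0.15,-0.03,0],[0.15,-0.03,0]],"turn":[[0,0,0],[0,0,0],[0,0,0],[0,0,0],[0,0,0]],"gripper":[1,1,1,1,1]}'
python3 - <<'E'
from h import *
from workcell import bot
s=bot.observe();print(toj(s["position"])*1000,s["force"],s["force"]@np.r_[RJ[:,0],0])
f=bot.grab_frame("scene");cv2.imwrite("pics/a7.png",cv2.resize(f["pixels"][140:250,190:310],None,fx=5,fy=5)[...,::-1])
E
```

```text
clock: 19.05
position: [0.527, 0.0796, 0.0339]
tool_rot: [3.141, 0.004, -0.19]
force: [-10.5, 4.5, -4.2]
grip_width: 0.0002
finger_force: 5.4
clock: 19.55
position: [0.5282, 0.0794, 0.0338]
tool_rot: [3.14, 0.005, -0.19]
force: [-11.4, 4.9, -3.0]
grip_width: 0.0003
finger_force: 5.9
[[-21.05255748   1.95195783]] [-11.37912613   4.93745303  -2.96765093] -12.10983056360642
```

View pics/a7.png

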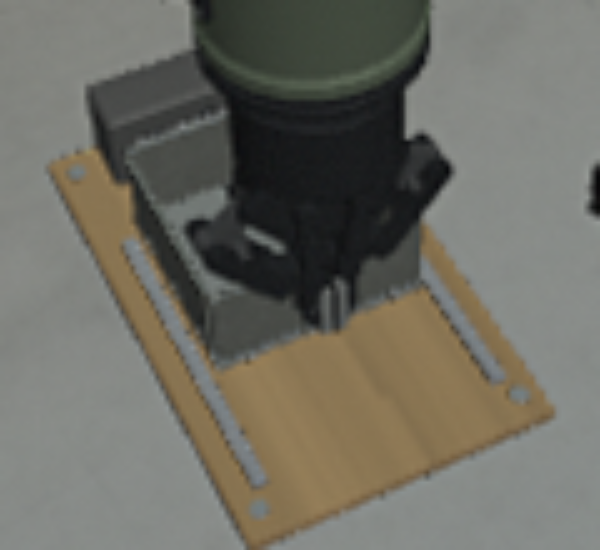

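The tray lies flat between the rails with all walls upright, its front face around (320,325) and its back wall about 14 mm past first contact with the stop. I hold.

```bash
for i in 1 ; do
python3 -m crank '{"travel":[[0,0,0],[0,0,0],[0,0,0],[0,0,0],[0,0,0]],"turn":[[0,0,0],[0,0,0],[0,0,0],[0,0,0],[0,0,0]],"gripper":[1,1,1,1,1]}'
python3 -m crank '{"travel":[[0,0,0],[0,0,0],[0,0,0],[0,0,0],[0,0,0]],"turn":[[0,0,0],[0,0,0],[0,0,0],[0,0,0],[0,0,0]],"gripper":[1,1,1,1,1]}'
python3 -m crank '{"travel":[[0,0,0],[0,0,0],[0,0,0],[0,0,0],[0,0,0]],"turn":[[0,0,0],[0,0,0],[0,0,0],[0,0,0],[0,0,0]],"gripper":[1,1,1,1,1]}'
python3 -m crank '{"travel":[[0,0,0],[0,0,0],[0,0,0],[0,0,0],[0,0,0]],"turn":[[0,0,0],[0,0,0],[0,0,0],[0,0,0],[0,0,0]],"gripper":[1,1,1,1,1]}'
python3 -m crank '{"travel":[[0,0,0],[0,0,0],[0,0,0],[0,0,0],[0,0,0]],"turn":[[0,0,0],[0,0,0],[0,0,0],[0,0,0],[0,0,0]],"gripper":[1,1,1,1,1]}'
done | grep -E "clock|position|^force"
```

```text
clock: 20.1
position: [0.5282, 0.0794, 0.0338]
force: [-11.1, 5.4, -3.2]
clock: 20.6
position: [0.5283, 0.0794, 0.0338]
force: [-11.1, 5.3, -3.2]
clock: 21.1
position: [0.5282, 0.0794, 0.0338]
force: [-11.3, 4.3, -3.6]
clock: 21.6
position: [0.5282, 0.0794, 0.0338]
force: [-12.1, 4.8, -3.1]
clock: 22.1
position: [0.5283, 0.0794, 0.0338]
force: [-10.7, 4.3, -3.4]
```

```bash
python3 -c "
from workcell import bot
print(bot.job_done())"
```

```text
the job is handed in; nothing more can be done
None
```

I folded all three walls upright, pushed the tray onto the stop and handed the job in with the arm still pressing. I estimate about 9.6 N on the stop (about 13.7 mm of travel), steady for 2.5 s before hand-in; no verdict came back.

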